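# Put the washed chopping boards away in the board rack

## Task

Two washed chopping boards lean in the wire draining rack: put the thick one away in the wide channel of the steel board rack, and the thin one in the empty narrow channel. Set each board's bottom edge into the channel's flared mouth with the board still clearly leaning, then straighten it up and let it down until it stands upright on the channel's floor, about centred along it. Leave the small board that is already in the rack, and the other kitchenware, where they are.

Things in the scene. Friction and masses are not known exactly. Their poses are not given: they have to be found in the camera images.
- thick_center (a point): Thick white chopping board, a plain slab 220 x 18 x 140 high, about 530 g; this point is its centre. Axes: x along the 220 length, y through the thickness, z from bottom to top edge. It starts in either bay of the draining rack, bottom edge 30 above the table, top leaning about 0.30 rad to the draining rack's +y. A hoop backs its lower 85; the upper 55 is free on both faces.
- thin_center (a point): Thin white plastic chopping board, a plain slab 220 long x 10 thick x 140 high, about 290 g; otherwise as the thick board, in the other bay, leaning the same way. This point is the centre of the slab; axes as for the thick board.
- thick_foot (a point): Middle of the thick board's bottom face, 70 below its centre along the board's own z; same axes.
- thin_foot (a point): Middle of the thin board's bottom face, 70 below its centre along the board's own z; same axes.
- wide_channel (a point): Middle of the floor of the rack's wide channel (empty), 10 above the table. Axes: x along the channel, y across, z up. 21 wide between vertical cheeks 35 high; above them both lips flare outward at 45 degrees for 10 more of height, to a mouth 41 wide, 45 above this floor. 170 long, open at both ends.
- narrow_channel (a point): Middle of the floor of the rack's empty narrow channel, the middle one of the three, 70 from the wide channel towards the rack's -y. As the wide channel, but 13 wide between the cheeks and 33 at the mouth.
- rack: Stainless board rack, fixed to the table: a 170 x 214 base pan with three parallel flared channels along its x at y = +70 (wide), 0 (narrow, empty) and -70 (narrow, holding the small board); 55 high. Origin at the centre of its underside on the table, z up.
- drainer: Fixed wire draining rack with a grey drip tray, 270 (x) x 250 (y), floor wires 30 above the table, two bays along x: a board's bottom rear edge rests at y = +45 or -60, against a hoop leaning 0.30 rad to +y, 114 high, spanning x -93 to 93. Origin at the centre of its underside, z up. It may stand left or right of the robot, the board rack on the other side.
- small_center (a point): Small white chopping board 150 x 10 x 100 high standing in the rack's third channel, top 110 above the table; centre of the slab. To be left alone.
- bowl: White bowl, 130 across, 55 high; origin under its centre. Bystander.
- sauce: Yellow sauce bottle, 52 across, 170 high; origin under its centre. Bystander.
- shaker: Steel shaker flask, 76 across, 185 high; origin under its centre. Bystander.
- ramekin: White ramekin, 68 across, 40 high, near the robot's base between the two racks; origin under its centre. Bystander.
- jug: Clear plastic measuring jug with a handle, 80 across, 120 high; origin under its centre. Bystander.
- turner: Kitchen turner lying on the table, 280 long. Bystander.
- jar: Amber glass jar, 70 across, 110 high; origin under its centre. Bystander.
There are look-alikes about, which are no part of the job. Leave any brown look-alike of the part that bears thin_center alone.

How it is judged:
By the outcome, as a careful person would: the job done as asked, in the order asked, and still so for the second after the job is handed in, with the robot touching nothing.
It also fails if it takes over 72 s, if anything falls off the work surface, if the arm or the gripper's body presses on something with over 40 N, if the wrist force passes 120 N, or if a joint passes its speed limit or range.

## Robot

A 7-joint arm with a two-finger parallel gripper is mounted at the origin on the work surface. World frame = base frame: x ahead of the robot, y to its left, z up, the work surface at z = 0. Lengths are in mm, angles in degrees, forces in N, time in s.
With the tool pointing down it reaches from about 425 to 1025 mm from the base axis. Payload 3.6 kg.
Tool frame: the origin (TCP) lies midway between the tips of the shut fingers; the grasp point (between the pads) lies 19 mm behind it; z points along the fingers, y is the direction in which the jaws open and shut (so a half turn about z gives the same grasp; the last joint's range is limited). The gripper opens to 85 mm and grips with 20 to 120 N. Pads are 22 mm wide; open, the fingers measure 114 mm over their backs; the gripper's body (76 mm by 85 mm) begins 54 mm behind the grasp point. The pads swing forward as they close: fully open they stand 13 mm farther back than shut.
Start: joints at [70.273, 33.873, 2.773, 92.16, -1.908, 54.013, -1.931], TCP at [179.931, -702.321, 231.302] pointing down, gripper open.
Joint ranges: [-153.93, 153.93], [-27.13, 128.08], [-72.61, 78.16], [10.71, 143.7], [-87.88, 267.88], [4.46, 118.87], [-176.78, 176.78]. Speed limits (degrees/s): [147.25, 147.25, 180, 180, 180, 180, 180].

## Interface

Orientations are given as [roll, pitch, yaw] about the fixed x, y, z axes, in that order (R = Rz(yaw) Ry(pitch) Rx(roll)).
In Python, from rig import manip gives the robot as it stands.
- The arm moves only by the tool move_arm, never from a script. Its argument "rows" is a list of rows, each a list of 3 entries, a list of its own where there are three numbers: the opening, from -1 (shut) to 1 (fully open), then the shift along the tool's x, y, z in m, then the turn, a rotation vector about the tool's x, y, z in degrees. A call has 1 to 20 rows; each row shifts and turns the commanded pose from where the row before left it, along the tool's axes as they then stand; what a row does not reach is not made up. A row lasts 1/10 s, in which the tool goes at most 50 mm and 8.59 degrees, less where a joint would pass 70% of its speed; a pose out of reach is approached as far as the arm can. A call with a gripper value outside its range is refused whole. The fingers move at their own pace and stop on an object; "newtons" is the grip in N (left out, the last holds). Time passes only in rows, so rows that do not move let the fingers close. It gives the time, the measured TCP pose, the force and the opening at its end, in the units of the state.
- manip.sense(): the state, without advancing time (a new reading comes with each control period).
- manip.capture(name): name is "side" or "top"; returns a dict with "frame" (384x512x3 uint8, red, green, blue), "mtx" (3x3 intrinsics, pixels), "world_from_camera" (4x4, takes a point from camera to world coordinates). Camera axes: x right, y down, z forward; pixel columns grow to the right and rows downward; lengths in mm; the calibration is good to about 2 mm. A picture is of the moment at which its call begins. There is no depth.
- manip.hand_in(): hands the job in, once; it reports no verdict.
The state is a dict: "clock": time; "qpos": joint angles; "joint_vel": joint speeds; "effort": joint torques, N m; "ee_pos": TCP position; "orientation": TCP orientation; "wrist_force": force on the tool from outside, world axes, zero at the start; "wrist_torque": the same for the moment, N m; "gripper_width": finger opening in mm.
Only numpy, scipy, OpenCV 4.12 (cv2) and the standard library are available. Lean on these libraries where they do the work, as an engineer would, in place of code of your own. Each camera call takes 0.05 s, during which the arm holds its last target. There are 200 camera calls.

## Working session

There is one attempt and no reset: what is moved stays moved. The work goes in short steps, Python scripts to look and compute and a tool call to move; the robot and the scene stay as the last step left them, time stands still between calls to the robot, and variables do not carry over. Pictures are saved under pics/ and viewed, about 8 in all and at most 12, crops included, and the job is handed in when it is done.

Besides the shell and the picture viewer there is one more tool, called as name([rows], argument=value, ...), one row to a line, values as JSON. move_arm: Moves the arm, as the interface text tells. Its arguments: {"type":"object","properties":{"rows":{"type":"array"},"newtons":{"type":"number"}},"required":["rows"]}

```bash
ls; mkdir -p pics; python3 - <<'E'
from rig import manip
import cv2,numpy as np
print(manip.sense())
for n in("side","top"):
    c=manip.capture(n); cv2.imwrite(f"pics/{n}0.png",c["frame"][...,::-1]); np.savez(f"{n}.npz",K=c["mtx"],T=c["world_from_camera"]); print(n,c["mtx"].round(1).tolist(),c["world_from_camera"].round(3).tolist())
E
```

```text
pics
{'clock': 0.0, 'qpos': array([70.2726608 , 33.92661117,  2.76580268, 92.23554857, -1.90998581,
       54.01282055, -1.92991898]), 'joint_vel': array([ 0.0650823 ,  0.00893617, -0.0872811 , -0.01535255, -0.0060846 ,
        0.00425523, -0.04443278]), 'effort': array([ 8.09632857e-04, -5.48686051e+01,  1.54626064e+00, -1.98122120e+01,
        9.27435322e-03,  8.68688570e-03,  6.20794637e-06]), 'ee_pos': array([ 179.76301808, -701.51121132,  230.13471872]), 'orientation': array([-1.79871199e+02,  4.77230560e-03,  1.43758745e+01]), 'wrist_force': array([-0.22160417,  0.44865548, -0.19520841]), 'wrist_torque': array([-0.04349599, -0.00138852,  0.02412209]), 'gripper_width': 85.4241724418239}
side [[348.6, 0.0, 256.5], [0.0, 348.6, 188.7], [0.0, 0.0, 1.0]] [[-0.87, -0.341, 0.357, 66.292], [-0.494, 0.609, -0.621, 686.623], [-0.005, -0.716, -0.698, 879.907], [0.0, 0.0, 0.0, 1.0]]
top [[412.9, 0.0, 261.3], [0.0, 412.9, 199.3], [0.0, 0.0, 1.0]] [[-0.008, -0.999, 0.032, 412.519], [-1.0, 0.008, -0.002, -3.572], [0.001, -0.032, -0.999, 1319.639], [0.0, 0.0, 0.0, 1.0]]
```

View pics/side0.png

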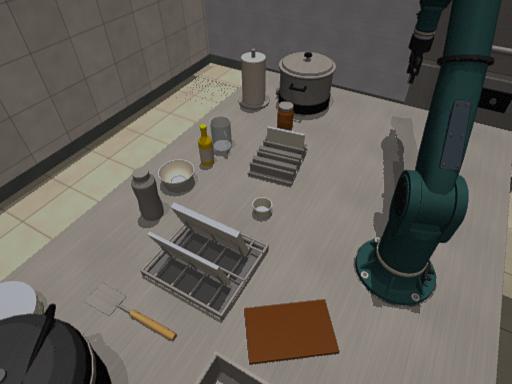

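View pics/top0.png

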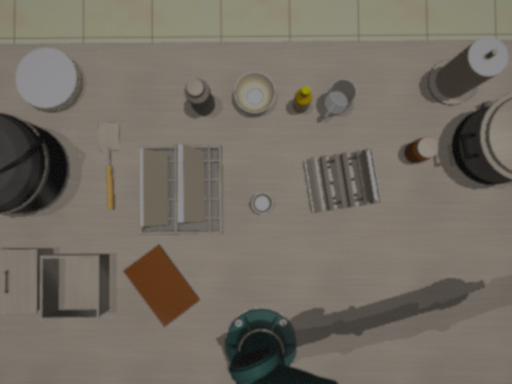

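The top view shows the drainer at about (180,190) with two white boards, and the rack at (341,181). The side view shows the drainer at (205,265) and the rack at (277,155). The brown flat board at (162,285) in the top view is the look-alike, so I'll leave it alone. Next I'll crop closer.

```bash
python3 - <<'E'
import cv2,numpy as np
t=cv2.imread("pics/top0.png");s=cv2.imread("pics/side0.png")
def c(im,x,y,w,h,W,H):
    o=cv2.resize(im[y:y+h,x:x+w],(W,H),interpolation=cv2.INTER_CUBIC);return o
a=c(t,130,140,100,100,400,300*4//3//1) if 0 else c(t,130,135,100,75*100//75,400,400)
A=np.zeros((600,800,3),np.uint8)
A[:300,:400]=c(t,130,140,133,100,400,300)  #3x
A[:300,400:]=c(t,290,130,100,75,400,300)  #4x
A[300:,:400]=c(s,135,200,133,100,400,300)
A[300:,400:]=c(s,235,120,80,60,400,300) #5x
cv2.imwrite("pics/crops.png",A)
E
```

```text
(no output)
```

View pics/crops.png

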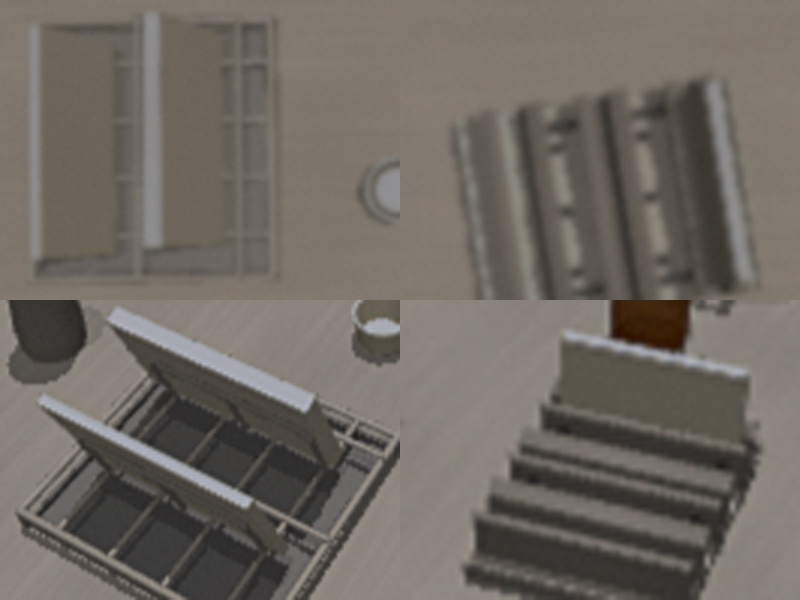

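Top view: the thick board (18 mm) has its top edge at column 181, in the bay nearer the rack. The thin board's top edge is at column 142. Both lean towards world +y. The small board is at the rack's right end (column 375), so the wide channel is the leftmost one and the empty narrow channel is the middle one. I need a closer view of the rack.

```bash
python3 - <<'E'
import cv2,numpy as np
t=cv2.imread("pics/top0.png");s=cv2.imread("pics/side0.png")
A=np.zeros((480,800,3),np.uint8)
r=lambda im,x,y,w,h,k:cv2.convertScaleAbs(cv2.resize(im[y:y+h,x:x+w],(w*k,h*k),interpolation=cv2.INTER_CUBIC),alpha=1.4)
A[:,:]=0
A[:400,:400]=r(t,300,140,80,80,5)
A[:400,400:]=r(s,240,120,80,80,5)
cv2.imwrite("pics/rack.png",A[:400])
E
```

```text
(no output)
```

View pics/rack.png

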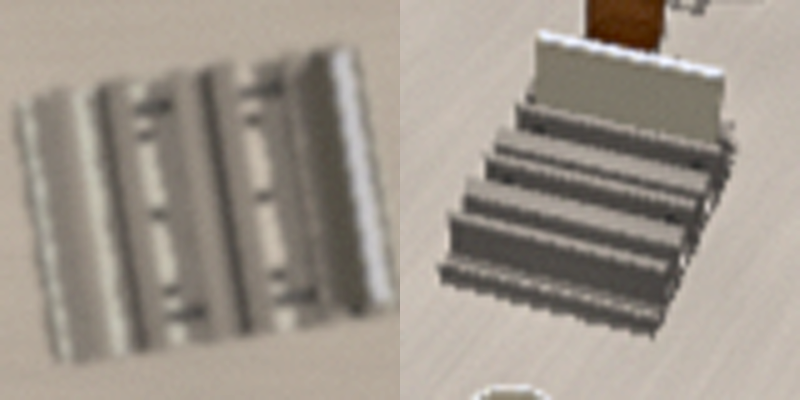

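```bash
cat > h.py <<'E'
import numpy as np,cv2
from scipy.spatial.transform import Rotation as Rt
from scipy.optimize import least_squares
C={n:np.load(n+".npz") for n in("side","top")}
def proj(n,P):
    T=np.linalg.inv(C[n]["T"]);p=np.atleast_2d(P)@T[:3,:3].T+T[:3,3];p=p@C[n]["K"].T
    return p[:,:2]/p[:,2:]
def frame(x,y,yaw,P):
    return np.atleast_2d(P)@Rt.from_euler('z',yaw).as_matrix().T+[x,y,0]
a=.30;zb=np.array([0,np.sin(a),np.cos(a)]);yb=np.array([0,np.cos(a),-np.sin(a)])
def board(s,yr,t,pts): # pts local (x,y,z) in drainer frame
    c=np.array([s,yr,30])-yb*t/2+zb*70
    return np.array([c+np.array([p[0],0,0])+yb*p[1]+zb*p[2] for p in pts])
def plan(p0,rpy0,p1,R1,n,d=4):
    """per-row shift (m) and turn (deg), tool axes"""
    R0=Rt.from_euler('xyz',rpy0,degrees=True);w=(R0.inv()*R1).as_rotvec()/n
    M=sum((R0*Rt.from_rotvec(k*w)).as_matrix() for k in range(n))
    dp=np.linalg.solve(M,np.subtract(p1,p0))/1000
    return dp.round(d).tolist(),np.degrees(w).round(2).tolist()
E
cat > fit.py <<'E'
from h import *
def tp(x,y,k,ox,oy): return [ox+x/k-.5+.5/k,oy+y/k-.5+.5/k]
T3=lambda x,y:tp(x,y,3,130,140);S3=lambda x,y:tp(x,y,3,135,200)
T5=lambda x,y:tp(x,y,5,300,140);S5=lambda x,y:tp(x,y,5,240,120)
thick=[("top",(110,9,70),T3(146,12)),("top",(110,-9,70),T3(160,15)),("top",(-110,9,70),T3(145,247)),("top",(-110,-9,70),T3(161,246)),
("top",(110,-9,-70),T3(222,43)),
("side",(110,9,70),S3(108,20)),("side",(110,-9,70),S3(122,8)),("side",(-110,9,70),S3(305,111)),("side",(-110,-9,70),S3(315,98)),("side",(-110,-9,-70),S3(340,165))]
thin=[("top",(110,5,70),T3(30,24)),("top",(110,-5,70),T3(41,24)),("top",(-110,5,70),T3(30,260)),("top",(-110,-5,70),T3(42,259)),
("top",(110,-5,-70),T3(117,42)),("side",(110,0,70),S3(41,99)),("side",(-110,5,70),S3(245,207)),("side",(-110,-5,70),S3(253,197)),("side",(-110,-5,-70),S3(285,250))]
def rd(v):
    r=[]
    for L,s,yr,t in((thick,v[3],-60,18),(thin,v[4],45,10)):
        for n,p,u in L: r.append(proj(n,frame(*v[:3],board(s,yr,t,[p])))[0]-u)
    return np.ravel(r)
f=least_squares(rd,[480,250,0,0,0],loss="soft_l1",x_scale=[10,10,.1,10,10]);v=f.x
print("drainer",v[:2].round(1),np.degrees(v[2]).round(2),"s",v[3:].round(1));print(rd(v).reshape(-1,2).round(1).tolist())
rk=[("top",(85,107,8),T5(16,102)),("top",(-85,107,8),T5(62,362)),
("top",(75,-65,110),T5(335,50)),("top",(75,-75,110),T5(354,48)),("top",(-75,-65,110),T5(370,302)),("top",(-75,-75,110),T5(392,300)),
("side",(85,90.5,55),S5(50,213)),("side",(-85,90.5,55),S5(268,270)),("side",(85,49.5,55),S5(65,180)),("side",(-85,49.5,55),S5(285,245)),
("side",(85,16.5,55),S5(85,155)),("side",(85,-16.5,55),S5(98,130)),("side",(-85,-16.5,55),S5(310,188)),("side",(85,-53.5,55),S5(118,105))]
def rr(w): return np.ravel([proj(n,frame(*w[:3],np.array(p)+([w[3],0,0] if p[2]==110 else 0)))[0]-u for n,p,u in rk])
g=least_squares(rr,[500,-240,.17,0],loss="soft_l1",x_scale=[10,10,.1,10]);w=g.x
print("rack",w[:2].round(1),np.degrees(w[2]).round(2),w[3]);print(rr(w).reshape(-1,2).round(1).tolist())
np.savez("fit.npz",v=v,w=w)
ims={n:cv2.convertScaleAbs(cv2.resize(cv2.imread(f"pics/{n}0.png"),None,fx=6,fy=6,interpolation=cv2.INTER_CUBIC),alpha=1.5) for n in("top","side")}
def line(n,A,B,c):
    q=[tuple(((x+.5)*6-.5).round().astype(int)) for x in proj(n,[A,B])];cv2.line(ims[n],q[0],q[1],c,1)
for n in ims:
    for y,c in((90.5,(0,0,255)),(49.5,(0,0,255)),(16.5,(0,255,0)),(-16.5,(0,255,0)),(-53.5,(255,0,0)),(-86.5,(255,0,0))):
        A,B=frame(*w[:3],[(85,y,55),(-85,y,55)]);line(n,A,B,c)
    q=frame(*w[:3],[(85,107,0),(-85,107,0),(-85,-107,0),(85,-107,0)]);[line(n,q[i],q[i-1],(0,255,255)) for i in range(4)]
    for L,s,yr,t in((0,v[3],-60,18),(0,v[4],45,10)):
        for y in(-t/2,t/2):
            q=frame(*v[:3],board(s,yr,t,[(110,y,70),(-110,y,70),(-110,y,-70),(110,y,-70)]));[line(n,q[i],q[i-1],(0,0,255) if y>0 else (0,255,0)) for i in range(4)]
A=np.zeros((600,800,3),np.uint8)
def cr(n,x,y,w,h,s): return cv2.resize(ims[n][y*6:(y+h)*6,x*6:(x+w)*6],(400,300),interpolation=cv2.INTER_AREA)
A[:300,:400]=cr("top",133,140,108,81,0);A[:300,400:]=cr("top",295,145,96,72,0);A[300:,:400]=cr("side",140,200,112,84,0);A[300:,400:]=cr("side",235,120,96,72,0)
cv2.imwrite("pics/ov.png",A)
E
python3 fit.py
```

```text
drainer [460.9 248.6] -0.25 s [36.8 27.5]
[[-0.9, 0.3], [0.2, -1.1], [-0.8, 0.3], [-0.3, 0.6], [0.8, -3.3], [-0.2, 0.3], [-1.2, -0.9], [0.7, 0.9], [0.8, -0.6], [1.6, -3.9], [0.4, -0.3], [-0.2, -0.5], [-0.1, -0.6], [-1.0, -0.2], [-0.1, 0.2], [-0.1, -0.6], [0.5, 1.1], [0.0, 0.7], [1.8, -0.7]]
rack [ 510.7 -259.7] 7.91 1.3494844412476146
[[1.0, -0.3], [-0.3, 0.5], [-1.0, 0.1], [-1.4, 0.1], [-0.2, 0.1], [-1.2, 0.0], [-0.5, -0.4], [0.1, -0.6], [0.7, -0.3], [0.1, -2.6], [-0.1, -0.4], [0.5, -0.3], [0.2, -1.9], [-0.1, -0.6]]
```

View pics/ov.png

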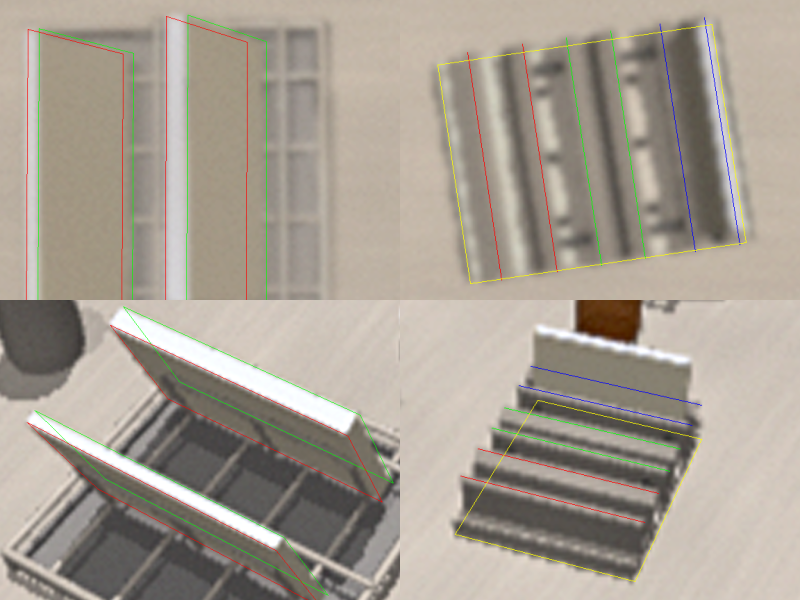

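The overlay fits: boards within about 1 px and the rack lips within 1–2 px. Candidates in the top view are thick (181,183), thin (142,187), small in the rack (373,175, leave) and brown (162,285, leave). The thick board is the 18 mm one, chosen from the crop. Now I'll plan the reach.

```bash
cat >> h.py <<'E'
try:
    F=np.load("fit.npz");v=F["v"];w=F["w"]
except Exception: pass
def tool(xb,zbd):
    z=-zbd/np.linalg.norm(zbd);x=xb-z*(xb@z);x/=np.linalg.norm(x);return Rt.from_matrix(np.c_[x,np.cross(z,x),z])
def dr(p): return frame(0,0,v[2],p)[0]
def graspdr(s,yr,t,zl): # TCP at board-local height zl in drainer
    return frame(*v[:3],board(s,yr,t,[(0,0,zl)]))[0], tool(dr([1,0,0]),dr(zb))
def seq(p,rpy,wps,step=40):
    R=Rt.from_euler('xyz',rpy,degrees=True)
    for p1,R1,*n in wps:
        ang=np.degrees((R.inv()*R1).magnitude());k=n[0] if n else int(np.ceil(max(np.linalg.norm(np.subtract(p1,p))/step,ang/7,1)))
        print(k,"x",*plan(p,R.as_euler('xyz',degrees=True),p1,R1,k),"->",np.round(p1,1));p,R=p1,R1
E
python3 - <<'E'
from h import *
from rig import manip
s=manip.sense();p=s["ee_pos"];o=s["orientation"]
R0=Rt.from_euler('xyz',o,degrees=True)
pre,R=graspdr(v[3],-60,18,34+110);g,_=graspdr(v[3],-60,18,34)
seq(p,o,[([560,-320,330],R0),(pre+[0,0,0],R),(g,R)])
E
```

```text
14 x [0.0331, -0.0197, -0.0071] [0.0, 0.0, 0.0] -> [ 560 -320  330]
15 x [0.0009, -0.0385, 0.0009] [-1.15, -0.14, 0.97] -> [497.7 243.1 237.1]
3 x [-0.0, 0.0, 0.0367] [-0.0, -0.0, 0.0] -> [497.6 210.6 132. ]
```

move_arm([
  [1,[0.0331,-0.0197,-0.0071],[0,0,0]],
  [1,[0.0331,-0.0197,-0.0071],[0,0,0]],
  [1,[0.0331,-0.0197,-0.0071],[0,0,0]],
  [1,[0.0331,-0.0197,-0.0071],[0,0,0]],
  [1,[0.0331,-0.0197,-0.0071],[0,0,0]],
  [1,[0.0331,-0.0197,-0.0071],[0,0,0]],
  [1,[0.0331,-0.0197,-0.0071],[0,0,0]],
  [1,[0.0331,-0.0197,-0.0071],[0,0,0]],
  [1,[0.0331,-0.0197,-0.0071],[0,0,0]],
  [1,[0.0331,-0.0197,-0.0071],[0,0,0]],
  [1,[0.0331,-0.0197,-0.0071],[0,0,0]],
  [1,[0.0331,-0.0197,-0.0071],[0,0,0]],
  [1,[0.0331,-0.0197,-0.0071],[0,0,0]],
  [1,[0.0331,-0.0197,-0.0071],[0,0,0]],
], newtons=60)

```text
clock: 1.5
ee_pos: [561.0, -318.7, 330.5]
orientation: [-180.0, 0.0, 14.4]
wrist_force: [-0.0, -0.5, -0.0]
gripper_width: 85.4
```

move_arm([
  [1,[0.0009,-0.0385,0.0009],[-1.15,-0.14,0.97]],
  [1,[0.0009,-0.0385,0.0009],[-1.15,-0.14,0.97]],
  [1,[0.0009,-0.0385,0.0009],[-1.15,-0.14,0.97]],
  [1,[0.0009,-0.0385,0.0009],[-1.15,-0.14,0.97]],
  [1,[0.0009,-0.0385,0.0009],[-1.15,-0.14,0.97]],
  [1,[0.0009,-0.0385,0.0009],[-1.15,-0.14,0.97]],
  [1,[0.0009,-0.0385,0.0009],[-1.15,-0.14,0.97]],
  [1,[0.0009,-0.0385,0.0009],[-1.15,-0.14,0.97]],
  [1,[0.0009,-0.0385,0.0009],[-1.15,-0.14,0.97]],
  [1,[0.0009,-0.0385,0.0009],[-1.15,-0.14,0.97]],
  [1,[0.0009,-0.0385,0.0009],[-1.15,-0.14,0.97]],
  [1,[0.0009,-0.0385,0.0009],[-1.15,-0.14,0.97]],
  [1,[0.0009,-0.0385,0.0009],[-1.15,-0.14,0.97]],
  [1,[0.0009,-0.0385,0.0009],[-1.15,-0.14,0.97]],
  [1,[0.0009,-0.0385,0.0009],[-1.15,-0.14,0.97]],
  [1,[0,0,0],[0,0,0]],
  [1,[0,0,0],[0,0,0]],
])

```text
clock: 3.2
ee_pos: [497.7, 243.6, 235.4]
orientation: [162.6, -0.0, -0.1]
wrist_force: [0.1, 0.2, -0.0]
gripper_width: 85.2
```

```bash
python3 - <<'E'
from h import *
from rig import manip
s=manip.sense();p=s["ee_pos"];o=s["orientation"];print(s["clock"],p,o,s["wrist_force"])
g,R=graspdr(v[3],-60,18,34)
print(R.as_euler('xyz',degrees=True));seq(p,o,[(g,R,4)])
A=[]
for n in("side","top"):
    c=manip.capture(n)["frame"][...,::-1]; A.append(c[170:320,120:320] if n=="side" else c[110:260,110:310])
cv2.imwrite("pics/pre.png",cv2.resize(np.hstack(A),(800,300),interpolation=cv2.INTER_CUBIC))
E
```

```text
3.2 [497.68715199 243.63865967 235.44741815] [ 1.62611509e+02 -1.33471378e-02 -1.16924823e-01] [ 0.14629751  0.19464706 -0.0317369 ]
[162.81126615   0.          -0.24509466]
4 x [-0.0, 0.0002, 0.0271] [0.05, -0.01, 0.03] -> [497.6 210.6 132. ]
```

View pics/pre.png

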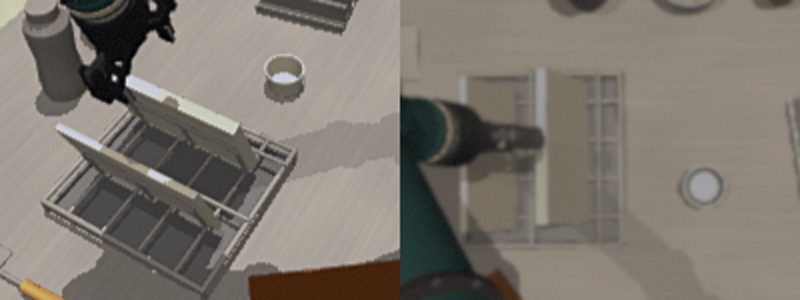

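The open gripper is above the thick board's top edge, near its middle (top crop (530,140)). I'll descend slowly, then grip.

move_arm([
  [1,[0,0.0002,0.02],[0.05,0,0.03]],
  [1,[0,0.0002,0.02],[0.05,0,0.03]],
  [1,[0,0.0002,0.02],[0.05,0,0.03]],
  [1,[0,0.0002,0.02],[0.05,0,0.03]],
  [1,[0,0,0.015],[0,0,0]],
  [1,[0,0,0.013],[0,0,0]],
  [1,[0,0,0],[0,0,0]],
])

```text
clock: 4.0
ee_pos: [497.8, 207.2, 132.6]
orientation: [162.7, -0.0, -0.6]
wrist_force: [-0.6, 0.4, 0.3]
gripper_width: 85.4
```

move_arm([
  [-1,[0,0,0],[0,0,0]],
  [-1,[0,0,0],[0,0,0]],
  [-1,[0,0,0],[0,0,0]],
  [-1,[0,0,0],[0,0,0]],
  [-1,[0,0,0],[0,0,0]],
  [-1,[0,0,0],[0,0,0]],
  [-1,[0,0,0],[0,0,0]],
  [-1,[0,0,0],[0,0,0]],
])

```text
clock: 4.8
ee_pos: [498.7, 210.3, 133.7]
orientation: [162.9, -0.2, -0.4]
wrist_force: [0.6, 1.1, 3.1]
gripper_width: 17.3
```

The thick board is gripped (17.3 mm opening). Next I'll lift it and carry it to a point above the wide channel.

```bash
cat >> h.py <<'E'
def rackpose(y,z,lean,off,x=0): # TCP for foot at rack (x,y,z), board leaning `lean` rad to +y, off=(board-x offset of TCP, foot->TCP dist)
    zz=np.array([0,np.sin(lean),np.cos(lean)]);X=np.array([1.,0,0])
    q=np.array([x,y,z])+X*off[0]+zz*off[1]
    return frame(*w[:3],q)[0],tool(frame(0,0,w[2],X)[0],frame(0,0,w[2],zz)[0])
E
python3 - <<'E'
from h import *
from rig import manip
s=manip.sense();p=s["ee_pos"];o=s["orientation"];R0=Rt.from_euler('xyz',o,degrees=True)
c=frame(*v[:3],board(v[3],-60,18,[(0,0,0)]))[0];d=p-c;print("tcp local",d@dr([1,0,0]),d@dr(yb),d@dr(zb)+70)
off=(d@dr([1,0,0]),d@dr(zb)+70)
up=p+dr(zb)*140
pre,R=rackpose(70,110,.3,off)
seq(p,o,[(up,R0,5),(pre,R),(rackpose(70,47,.3,off)[0],R)])
E
```

```text
tcp local 1.1948591925197407 -0.7432504583798565 105.53883983468677
5 x [0.0001, -0.0, -0.028] [-0.0, 0.0, 0.0] -> [498.9 251.7 267.5]
11 x [-0.0023, 0.0341, 0.0159] [-0.01, 0.21, -0.73] -> [ 498.  -159.3  210.8]
2 x [0.0, -0.0093, 0.0301] [-0.0, 0.0, 0.0] -> [ 498.  -159.3  147.8]
```

move_arm([
  [-1,[0,0,-0.01],[0,0,0]],
  [-1,[0,0,-0.02],[0,0,0]],
  [-1,[0,0,-0.025],[0,0,0]],
  [-1,[0,0,-0.03],[0,0,0]],
  [-1,[0,0,-0.03],[0,0,0]],
  [-1,[0,0,-0.025],[0,0,0]],
  [-1,[0,0,0],[0,0,0]],
])

```text
clock: 5.5
ee_pos: [499.1, 254.4, 269.5]
orientation: [163.2, -0.4, -0.3]
wrist_force: [1.6, 0.8, -6.4]
gripper_width: 17.3
```

move_arm([
  [-1,[-0.0018,0.0268,0.0125],[-0.01,0.165,-0.574]],
  [-1,[-0.0018,0.0268,0.0125],[-0.01,0.165,-0.574]],
  [-1,[-0.0018,0.0268,0.0125],[-0.01,0.165,-0.574]],
  [-1,[-0.0018,0.0268,0.0125],[-0.01,0.165,-0.574]],
  [-1,[-0.0018,0.0268,0.0125],[-0.01,0.165,-0.574]],
  [-1,[-0.0018,0.0268,0.0125],[-0.01,0.165,-0.574]],
  [-1,[-0.0018,0.0268,0.0125],[-0.01,0.165,-0.574]],
  [-1,[-0.0018,0.0268,0.0125],[-0.01,0.165,-0.574]],
  [-1,[-0.0018,0.0268,0.0125],[-0.01,0.165,-0.574]],
  [-1,[-0.0018,0.0268,0.0125],[-0.01,0.165,-0.574]],
  [-1,[-0.0018,0.0268,0.0125],[-0.01,0.165,-0.574]],
  [-1,[-0.0018,0.0268,0.0125],[-0.01,0.165,-0.574]],
  [-1,[-0.0018,0.0268,0.0125],[-0.01,0.165,-0.574]],
  [-1,[-0.0018,0.0268,0.0125],[-0.01,0.165,-0.574]],
  [-1,[0,0,0],[0,0,0]],
  [-1,[0,0,0],[0,0,0]],
  [-1,[0,0,0],[0,0,0]],
])

```text
clock: 7.2
ee_pos: [497.1, -158.4, 209.7]
orientation: [162.8, 0.2, 8.0]
wrist_force: [0.6, 0.6, -6.6]
gripper_width: 17.3
```

```bash
cat > look.py <<'E'
import sys
from h import *
from rig import manip
def look(name,boxes,bs=[],k=6):
    A=[]
    for n in("side","top"):
        im=cv2.resize(np.ascontiguousarray(manip.capture(n)["frame"][...,::-1]),None,fx=k,fy=k,interpolation=cv2.INTER_CUBIC);im=cv2.convertScaleAbs(im,alpha=1.4)
        def L(P,c):
            q=((proj(n,P)+.5)*k-.5).round().astype(int)
            for i in range(0,len(q)-1):cv2.line(im,tuple(map(int,q[i])),tuple(map(int,q[i+1])),c,1)
        for y,c in((90.5,(0,0,255)),(49.5,(0,0,255)),(16.5,(0,255,0)),(-16.5,(0,255,0))):L(frame(*w[:3],[(85,y,55),(-85,y,55)]),c)
        for off,t in bs: # predicted board from the tool
            s=manip.sense();R=Rt.from_euler('xyz',s["orientation"],degrees=True).as_matrix()
            for y in(-t/2,t/2):
                Q=[s["ee_pos"]+R@np.array([x-off[0],y,off[1]-z]) for x,z in((110,0),(110,140),(-110,140),(-110,0),(110,0))];L(np.array(Q),(255,0,255) if y>0 else (255,255,0))
        x,y,W,H=boxes[n];A.append(cv2.resize(im[y*k:(y+H)*k,x*k:(x+W)*k],(400,400*H//W),interpolation=cv2.INTER_AREA))
    cv2.imwrite(f"pics/{name}.png",np.hstack(A))
B={"side":(215,90,100,110),"top":(290,130,100,110)}
E
python3 - <<'E'
from look import *
off=(1.2,105.5)
look("r1",B,[(off,18)])
s=manip.sense();p=s["ee_pos"];o=s["orientation"];print(s["clock"],p,o,s["wrist_force"],s["gripper_width"])
P,R=rackpose(70,47,.3,off);seq(p,o,[(P,R,4)])
E
```

```text
7.3 [ 497.88171656 -158.00042959  210.36384875] [1.62776235e+02 8.47266458e-02 8.08684189e+00] [-0.74545925  0.53621975 -6.08355479] 16.999455057480297
4 x [0.0, -0.0043, 0.015] [0.01, 0.01, 0.05] -> [ 498.  -159.3  147.8]
```

View pics/r1.png

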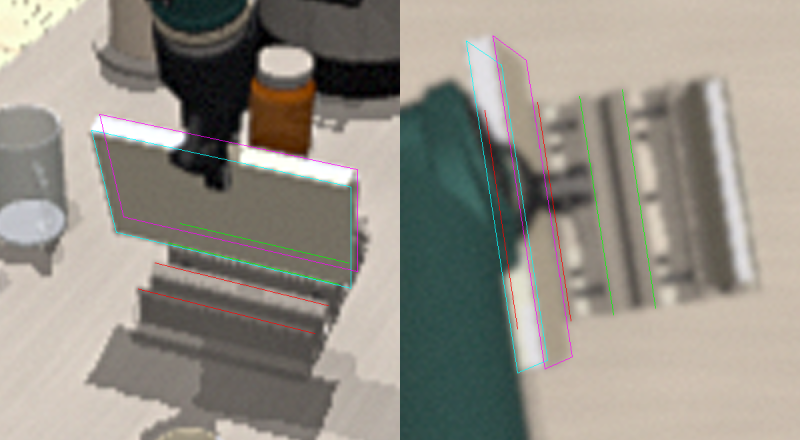

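The held board matches the prediction within about 1 px and sits parallel to the lips, above the wide channel. I'll descend leaning until the bottom edge is in the mouth.

move_arm([
  [-1,[0,-0.0043,0.015],[0.01,0.01,0.05]],
  [-1,[0,-0.0043,0.015],[0.01,0.01,0.05]],
  [-1,[0,-0.0043,0.015],[0.01,0.01,0.05]],
  [-1,[0,-0.0043,0.015],[0.01,0.01,0.05]],
  [-1,[0,0,0],[0,0,0]],
  [-1,[0,0,0],[0,0,0]],
])

```text
clock: 7.9
ee_pos: [498.7, -160.1, 148.6]
orientation: [162.8, -0.1, 7.9]
wrist_force: [0.5, -0.3, -6.1]
gripper_width: 17.2
```

```bash
python3 - <<'E'
from look import *
off=(1.2,105.5)
look("r2",B,[(off,18)])
s=manip.sense();p=s["ee_pos"];o=s["orientation"];print(s["clock"],p,o,s["wrist_force"],s["gripper_width"])
a,R=rackpose(70,47,0,off);b,_=rackpose(70,12,0,off);seq(p,o,[(a,R,8),(b,R,6)])
E
```

```text
8.0 [ 498.87879722 -160.09284857  149.09826809] [ 1.62780147e+02 -1.38023858e-01  7.81963065e+00] [-0.42169323  0.23253648 -5.9957247 ] 17.202107380956388
8 x [-0.0001, 0.0038, 0.0002] [2.15, -0.02, -0.01] -> [ 502.3 -190.2  152.5]
6 x [0.0, -0.0, 0.0058] [0.0, 0.0, -0.0] -> [ 502.3 -190.2  117.5]
```

View pics/r2.png

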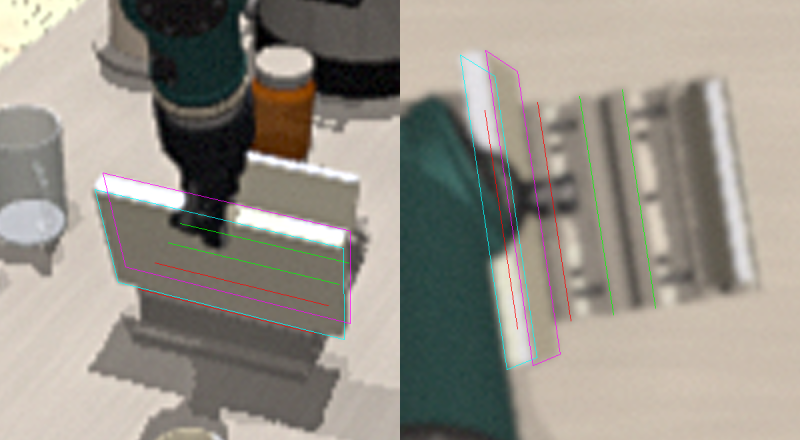

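The bottom edge is in the mouth, the lean is still 17° and there is no contact force. I'll straighten it about its foot.

move_arm([
  [-1,[-0.0001,0.0038,0.0002],[2.15,-0.02,-0.01]],
  [-1,[-0.0001,0.0038,0.0002],[2.15,-0.02,-0.01]],
  [-1,[-0.0001,0.0038,0.0002],[2.15,-0.02,-0.01]],
  [-1,[-0.0001,0.0038,0.0002],[2.15,-0.02,-0.01]],
  [-1,[-0.0001,0.0038,0.0002],[2.15,-0.02,-0.01]],
  [-1,[-0.0001,0.0038,0.0002],[2.15,-0.02,-0.01]],
  [-1,[-0.0001,0.0038,0.0002],[2.15,-0.02,-0.01]],
  [-1,[-0.0001,0.0038,0.0002],[2.15,-0.02,-0.01]],
  [-1,[0,0,0],[0,0,0]],
  [-1,[0,0,0],[0,0,0]],
])

```text
clock: 9.0
ee_pos: [501.5, -191.0, 152.5]
orientation: [179.9, 0.1, 7.8]
wrist_force: [0.5, 2.0, -5.4]
gripper_width: 17.2
```

move_arm([
  [-1,[0,0,0.004],[0,0,0]],
  [-1,[0,0,0.004],[0,0,0]],
  [-1,[0,0,0.002],[0,0,0]],
  [-1,[0,0,0],[0,0,0]],
])

```text
clock: 9.4
ee_pos: [501.8, -190.8, 141.7]
orientation: [179.9, 0.1, 7.9]
wrist_force: [0.6, -3.0, -7.7]
gripper_width: 17.4
```

```bash
python3 - <<'E'
from look import *
off=(1.2,105.5)
look("r3",B,[(off,18)])
s=manip.sense();p=s["ee_pos"];o=s["orientation"];print(s["clock"],p,o,s["wrist_force"],s["wrist_torque"],s["gripper_width"])
b,R=rackpose(70,12,0,off);seq(p,o,[(b,R,8)])
E
```

```text
9.5 [ 501.71851079 -190.9401658   141.79782691] [1.79925532e+02 1.02366126e-01 7.88537175e+00] [-0.10361066 -3.46904491 -8.25964834] [-1.02105845 -0.30911848  0.24702584] 17.277719900878093
8 x [0.0001, -0.0001, 0.003] [0.01, 0.01, -0.0] -> [ 502.3 -190.2  117.5]
```

move_arm([
  [-1,[0,0.0006,0.002],[0,0,0]],
  [-1,[0,0.0004,0.003],[0,0,0]],
  [-1,[0,0,0.004],[0,0,0]],
  [-1,[0,0,0.004],[0,0,0]],
  [-1,[0,0,0.004],[0,0,0]],
  [-1,[0,0,0],[0,0,0]],
])

```text
clock: 10.1
ee_pos: [501.4, -191.5, 124.3]
orientation: [180.0, 0.2, 7.9]
wrist_force: [0.1, -1.9, -6.4]
gripper_width: 17.6
```

move_arm([
  [-1,[0,0.0003,0.003],[0,0,0]],
  [-1,[0,0,0.003],[0,0,0]],
  [-1,[0,0,0.0015],[0,0,0]],
  [-1,[0,0,0],[0,0,0]],
  [-1,[0,0,0],[0,0,0]],
])

```text
clock: 10.6
ee_pos: [501.7, -191.7, 117.5]
orientation: [180.0, 0.1, 7.8]
wrist_force: [-0.7, -0.5, -6.0]
gripper_width: 17.3
```

```bash
python3 - <<'E'
from look import *
look("r4",B,[((1.2,105.5),18)])
s=manip.sense();print(s["clock"],s["ee_pos"],s["orientation"],s["wrist_force"],s["wrist_torque"],s["gripper_width"])
E
```

```text
10.7 [ 501.7843454  -191.72486006  117.58353683] [1.79980046e+02 1.02508612e-01 7.83758541e+00] [-0.06733351 -0.52179567 -6.42900624] [-0.10816883  0.01840133  0.04117305] 17.22090879608544
```

View pics/r4.png

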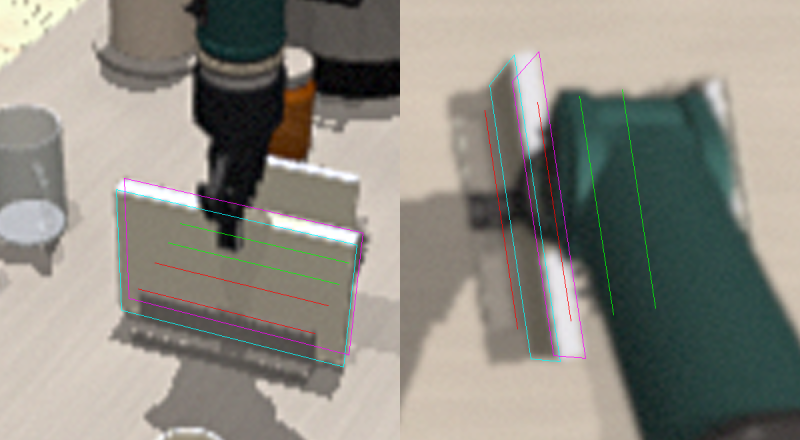

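The board is upright inside the wide channel, behind the near lip. I'll lower it the last 2 mm to contact.

move_arm([
  [-1,[0,0,0.001],[0,0,0]],
  [-1,[0,0,0.001],[0,0,0]],
  [-1,[0,0,0.0005],[0,0,0]],
  [-1,[0,0,0],[0,0,0]],
])

```text
clock: 11.1
ee_pos: [501.7, -191.9, 116.2]
orientation: [179.9, 0.1, 7.8]
wrist_force: [-3.6, 0.2, 4.1]
gripper_width: 17.2
```

Contact: Fz rose by about 10 N, so the board is on the floor. Release and go up.

move_arm([
  [1,[0,0,0],[0,0,0]],
  [1,[0,0,0],[0,0,0]],
  [1,[0,0,0],[0,0,0]],
  [1,[0,0,0],[0,0,0]],
  [1,[0,0,-0.02],[0,0,0]],
  [1,[0,0,-0.03],[0,0,0]],
  [1,[0,0,-0.04],[0,0,0]],
  [1,[0,0,-0.04],[0,0,0]],
  [1,[0,0,-0.03],[0,0,0]],
  [1,[0,0,0],[0,0,0]],
])

```text
clock: 12.1
ee_pos: [505.4, -192.6, 279.8]
orientation: [179.7, -0.4, 7.8]
wrist_force: [0.5, -0.4, 0.0]
gripper_width: 85.5
```

```bash
python3 - <<'E'
from look import *
s=manip.sense();p=s["ee_pos"];o=s["orientation"];print(s["clock"],p,o,s["wrist_force"])
g,R=graspdr(v[4],45,10,36);pre,_=graspdr(v[4],45,10,36+110)
seq(p,o,[(pre,R,17),(g,R,6)])
E
```

```text
12.1 [ 505.37986913 -192.55129398  279.79270435] [179.70484265  -0.4233042    7.83003595] [ 0.52939599 -0.35092529  0.0112146 ]
17 x [0.0013, -0.0322, -0.0022] [-0.99, -0.1, 0.47] -> [488.8 352.5 237.8]
6 x [-0.0, 0.0, 0.0183] [-0.0, -0.0, 0.0] -> [488.7 320.  132.7]
```

move_arm([
  [1,[0.0013,-0.0322,-0.0022],[-0.99,-0.1,0.47]],
  [1,[0.0013,-0.0322,-0.0022],[-0.99,-0.1,0.47]],
  [1,[0.0013,-0.0322,-0.0022],[-0.99,-0.1,0.47]],
  [1,[0.0013,-0.0322,-0.0022],[-0.99,-0.1,0.47]],
  [1,[0.0013,-0.0322,-0.0022],[-0.99,-0.1,0.47]],
  [1,[0.0013,-0.0322,-0.0022],[-0.99,-0.1,0.47]],
  [1,[0.0013,-0.0322,-0.0022],[-0.99,-0.1,0.47]],
  [1,[0.0013,-0.0322,-0.0022],[-0.99,-0.1,0.47]],
  [1,[0.0013,-0.0322,-0.0022],[-0.99,-0.1,0.47]],
  [1,[0.0013,-0.0322,-0.0022],[-0.99,-0.1,0.47]],
  [1,[0.0013,-0.0322,-0.0022],[-0.99,-0.1,0.47]],
  [1,[0.0013,-0.0322,-0.0022],[-0.99,-0.1,0.47]],
  [1,[0.0013,-0.0322,-0.0022],[-0.99,-0.1,0.47]],
  [1,[0.0013,-0.0322,-0.0022],[-0.99,-0.1,0.47]],
  [1,[0.0013,-0.0322,-0.0022],[-0.99,-0.1,0.47]],
  [1,[0.0013,-0.0322,-0.0022],[-0.99,-0.1,0.47]],
  [1,[0.0013,-0.0322,-0.0022],[-0.99,-0.1,0.47]],
  [1,[0,0,0],[0,0,0]],
  [1,[0,0,0],[0,0,0]],
  [1,[0,0,0],[0,0,0]],
])

```text
clock: 14.1
ee_pos: [485.3, 351.5, 235.4]
orientation: [162.9, 0.6, -0.3]
wrist_force: [-1.0, -0.7, -0.9]
gripper_width: 85.4
```

```bash
python3 - <<'E'
from look import *
s=manip.sense();p=s["ee_pos"];o=s["orientation"];print(s["clock"],p,o)
g,R=graspdr(v[4],45,10,36);seq(p,o,[(g,R,6)])
A=[]
for n in("side","top"):
    c=manip.capture(n)["frame"][...,::-1]; A.append(c[170:320,120:320] if n=="side" else c[130:225,295:395])
A=[cv2.convertScaleAbs(cv2.resize(a,(400,380),interpolation=cv2.INTER_CUBIC),alpha=1.4) for a in A]
cv2.imwrite("pics/pre2.png",np.hstack(A))
E
```

```text
14.1 [485.30163306 351.53332127 235.40063079] [162.93594408   0.6250765   -0.34549631]
6 x [0.0007, -0.0, 0.0179] [-0.02, 0.1, 0.01] -> [488.7 320.  132.7]
```

View pics/pre2.png

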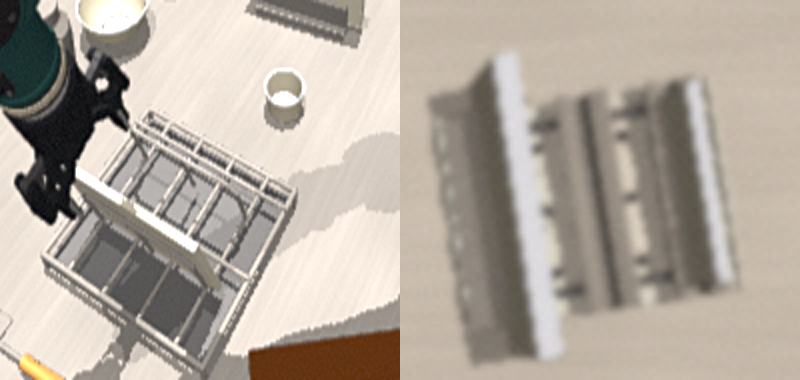

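The thick board stands upright in the wide channel (top crop (490,55)–(550,358)). The open gripper straddles the thin board's top edge. I'll descend and grip.

move_arm([
  [1,[0.0007,0,0.0179],[-0.02,0.1,0.01]],
  [1,[0.0007,0,0.0179],[-0.02,0.1,0.01]],
  [1,[0.0007,0,0.0179],[-0.02,0.1,0.01]],
  [1,[0.0007,0,0.0179],[-0.02,0.1,0.01]],
  [1,[0.0007,0,0.0179],[-0.02,0.1,0.01]],
  [1,[0.0007,0,0.0179],[-0.02,0.1,0.01]],
  [1,[0,0,0],[0,0,0]],
  [1,[0,0,0],[0,0,0]],
])

```text
clock: 15.0
ee_pos: [489.0, 321.0, 133.7]
orientation: [162.9, -0.0, -0.2]
wrist_force: [0.1, -0.5, 0.1]
gripper_width: 85.4
```

move_arm([
  [-1,[0,0,0],[0,0,0]],
  [-1,[0,0,0],[0,0,0]],
  [-1,[0,0,0],[0,0,0]],
  [-1,[0,0,0],[0,0,0]],
  [-1,[0,0,0],[0,0,0]],
  [-1,[0,0,0],[0,0,0]],
  [-1,[0,0,0],[0,0,0]],
  [-1,[0,0,0],[0,0,0]],
])

```text
clock: 15.8
ee_pos: [488.7, 321.1, 133.6]
orientation: [162.8, 0.0, -0.1]
wrist_force: [-0.8, -2.6, 4.0]
gripper_width: 9.1
```

```bash
python3 - <<'E'
from h import *
from rig import manip
print("thick top centre expected px",proj("top",frame(*w[:3],[(0,70,150)])), "seen ~326.3,181.2")
s=manip.sense();p=s["ee_pos"];o=s["orientation"];R0=Rt.from_euler('xyz',o,degrees=True)
print(s["clock"],p,o,s["wrist_force"],s["gripper_width"])
c=frame(*v[:3],board(v[4],45,10,[(0,0,0)]))[0];d=p-c;off=(d@dr([1,0,0]),d@dr(zb)+70);print("off",off,d@dr(yb))
up=p+dr(zb)*180
pre,R=rackpose(0,140,-.25,off);h=rackpose(40,190,0,off)
seq(p,o,[(up,R0,7),(h[0],h[1],16),(pre,R,5),(rackpose(0,48,-.25,off)[0],R,6)])
E
```

```text
thick top centre expected px [[326.32440854 180.95867415]] seen ~326.3,181.2
15.8 [488.66263469 321.14933725 133.5877907 ] [ 1.62845656e+02  1.64722203e-03 -1.43463769e-01] [-0.77012396 -2.62618008  3.96541527] 9.134188263962612
off (np.float64(-0.024776533279170117), np.float64(107.14565149888301)) 0.8458334036314259
7 x [0.0, -0.0, -0.0257] [0.0, 0.0, 0.0] -> [488.9 374.3 305.5]
16 x [-0.0013, 0.0368, 0.0064] [1.07, 0.08, -0.5] -> [ 505.2 -220.1  297.1]
5 x [0.0, 0.0143, 0.0093] [2.86, -0.0, -0.0] -> [ 514.4 -285.9  243.8]
6 x [-0.0, 0.0038, 0.0149] [-0.0, -0.0, -0.0] -> [ 514.4 -285.9  151.8]
```

The thick board's position matches the target within 0.3 px. The thin board is gripped (9.1 mm opening). I'll lift it and carry it high over the thick board.

move_arm([
  [-1,[0,0,-0.01],[0,0,0]],
  [-1,[0,0,-0.02],[0,0,0]],
  [-1,[0,0,-0.03],[0,0,0]],
  [-1,[0,0,-0.03],[0,0,0]],
  [-1,[0,0,-0.03],[0,0,0]],
  [-1,[0,0,-0.03],[0,0,0]],
  [-1,[0,0,-0.03],[0,0,0]],
  [-1,[0,0,0],[0,0,0]],
])

```text
clock: 16.6
ee_pos: [489.4, 379.5, 309.2]
orientation: [163.5, -0.3, -0.0]
wrist_force: [-0.9, 0.5, -3.4]
gripper_width: 9.0
```

move_arm([
  [-1,[-0.0013,0.0368,0.0064],[1.07,0.08,-0.5]],
  [-1,[-0.0013,0.0368,0.0064],[1.07,0.08,-0.5]],
  [-1,[-0.0013,0.0368,0.0064],[1.07,0.08,-0.5]],
  [-1,[-0.0013,0.0368,0.0064],[1.07,0.08,-0.5]],
  [-1,[-0.0013,0.0368,0.0064],[1.07,0.08,-0.5]],
  [-1,[-0.0013,0.0368,0.0064],[1.07,0.08,-0.5]],
  [-1,[-0.0013,0.0368,0.0064],[1.07,0.08,-0.5]],
  [-1,[-0.0013,0.0368,0.0064],[1.07,0.08,-0.5]],
  [-1,[-0.0013,0.0368,0.0064],[1.07,0.08,-0.5]],
  [-1,[-0.0013,0.0368,0.0064],[1.07,0.08,-0.5]],
  [-1,[-0.0013,0.0368,0.0064],[1.07,0.08,-0.5]],
  [-1,[-0.0013,0.0368,0.0064],[1.07,0.08,-0.5]],
  [-1,[-0.0013,0.0368,0.0064],[1.07,0.08,-0.5]],
  [-1,[-0.0013,0.0368,0.0064],[1.07,0.08,-0.5]],
  [-1,[-0.0013,0.0368,0.0064],[1.07,0.08,-0.5]],
  [-1,[-0.0013,0.0368,0.0064],[1.07,0.08,-0.5]],
  [-1,[0,0,0],[0,0,0]],
  [-1,[0,0,0],[0,0,0]],
])

```text
clock: 18.4
ee_pos: [504.0, -221.4, 294.7]
orientation: [-179.8, 0.1, 7.7]
wrist_force: [-0.1, 0.6, -3.2]
gripper_width: 9.2
```

```bash
python3 - <<'E'
from h import *
from rig import manip
s=manip.sense();p=s["ee_pos"];o=s["orientation"];off=(0,107.1)
print(s["clock"],p,o,s["wrist_force"],s["gripper_width"])
pre,R=rackpose(0,140,-.25,off)
seq(p,o,[(pre,R,6)])
E
```

```text
18.4 [ 503.95033606 -221.41705427  294.6758416 ] [-1.79804403e+02  9.79601958e-02  7.68598130e+00] [-0.10582138  0.63244081 -3.23869489] 9.231302749730224
6 x [0.0003, 0.0118, 0.0073] [2.35, 0.01, -0.04] -> [ 514.4 -285.9  243.8]
```

move_arm([
  [-1,[0.0003,0.0118,0.0073],[2.35,0.01,-0.04]],
  [-1,[0.0003,0.0118,0.0073],[2.35,0.01,-0.04]],
  [-1,[0.0003,0.0118,0.0073],[2.35,0.01,-0.04]],
  [-1,[0.0003,0.0118,0.0073],[2.35,0.01,-0.04]],
  [-1,[0.0003,0.0118,0.0073],[2.35,0.01,-0.04]],
  [-1,[0.0003,0.0118,0.0073],[2.35,0.01,-0.04]],
  [-1,[0,0,0],[0,0,0]],
  [-1,[0,0,0],[0,0,0]],
])

```text
clock: 19.2
ee_pos: [516.4, -283.6, 245.4]
orientation: [-165.8, -0.1, 8.2]
wrist_force: [0.7, 0.6, -3.4]
gripper_width: 9.2
```

```bash
python3 - <<'E'
from look import *
off=(0,107.1)
look("n1",B,[(off,10)])
s=manip.sense();p=s["ee_pos"];o=s["orientation"];print(s["clock"],p,o)
seq(p,o,[(*rackpose(0,48,-.25,off),6)])
E
```

```text
19.3 [ 517.10242142 -282.86050891  246.47288269] [-165.80697384   -0.20967237    8.30716454]
6 x [-0.0006, 0.0043, 0.0152] [0.02, -0.02, 0.07] -> [ 514.4 -285.9  151.8]
```

View pics/n1.png

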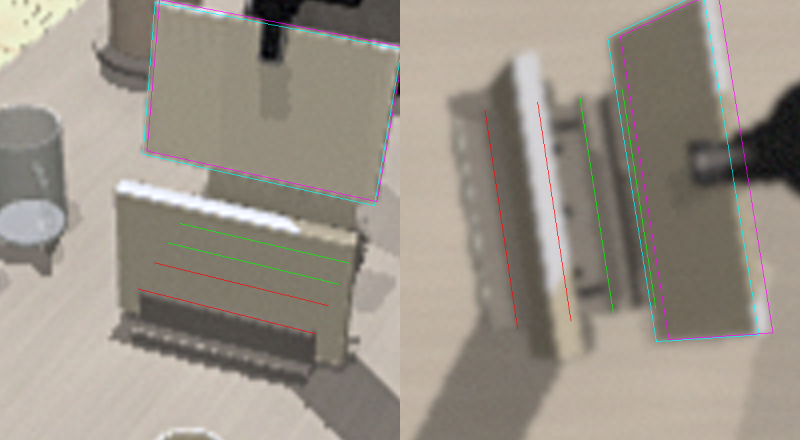

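The held thin board matches the prediction, with its foot centred on the narrow channel. I'll descend while it leans towards −y.

move_arm([
  [-1,[-0.0006,0.0043,0.0152],[0.02,-0.02,0.07]],
  [-1,[-0.0006,0.0043,0.0152],[0.02,-0.02,0.07]],
  [-1,[-0.0006,0.0043,0.0152],[0.02,-0.02,0.07]],
  [-1,[-0.0006,0.0043,0.0152],[0.02,-0.02,0.07]],
  [-1,[-0.0006,0.0043,0.0152],[0.02,-0.02,0.07]],
  [-1,[-0.0006,0.0043,0.0152],[0.02,-0.02,0.07]],
  [-1,[0,0,0],[0,0,0]],
  [-1,[0,0,0],[0,0,0]],
])

```text
clock: 20.1
ee_pos: [513.5, -288.2, 150.7]
orientation: [-165.7, 0.1, 7.7]
wrist_force: [-0.1, 0.7, -3.4]
gripper_width: 9.2
```

```bash
python3 - <<'E'
from look import *
off=(0,107.1)
look("n2",B,[(off,10)])
s=manip.sense();p=s["ee_pos"];o=s["orientation"];print(s["clock"],p,o,s["wrist_force"],s["wrist_torque"])
T=rackpose(0,48,-.25,off)[0]-p;print(frame(0,0,-w[2],T))
seq(p,o,[(*rackpose(0,48,0,off),7)])
E
```

```text
20.2 [ 514.29517269 -288.47986784  151.77901574] [-1.65745387e+02 -2.65495742e-02  7.75672071e+00] [ 0.13259034  0.57529511 -2.70130124] [-0.47209681 -0.08874608 -0.03139254]
[[ 0.43791804  2.52704612 -0.00849538]]
7 x [0.0001, -0.0042, 0.0001] [-2.04, -0.01, -0.02] -> [ 510.7 -259.7  155.1]
```

View pics/n2.png

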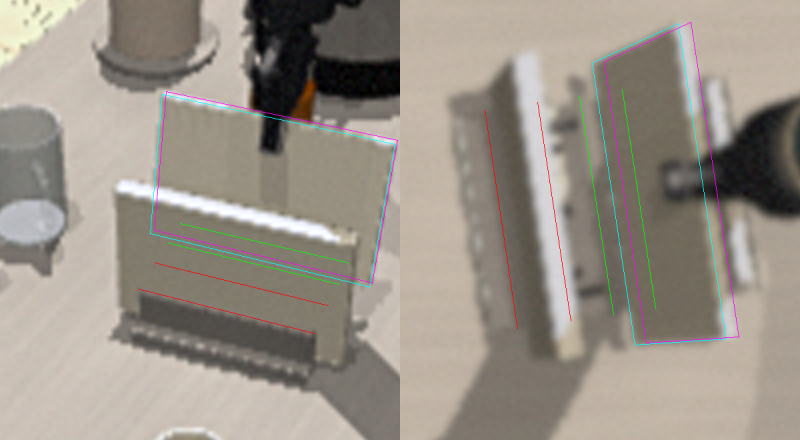

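The foot is inside the narrow mouth with a 14° lean and no contact. I'll straighten it.

move_arm([
  [-1,[0.0001,-0.0042,0.0001],[-2.04,-0.01,-0.02]],
  [-1,[0.0001,-0.0042,0.0001],[-2.04,-0.01,-0.02]],
  [-1,[0.0001,-0.0042,0.0001],[-2.04,-0.01,-0.02]],
  [-1,[0.0001,-0.0042,0.0001],[-2.04,-0.01,-0.02]],
  [-1,[0.0001,-0.0042,0.0001],[-2.04,-0.01,-0.02]],
  [-1,[0.0001,-0.0042,0.0001],[-2.04,-0.01,-0.02]],
  [-1,[0.0001,-0.0042,0.0001],[-2.04,-0.01,-0.02]],
  [-1,[0,0,0],[0,0,0]],
  [-1,[0,0,0],[0,0,0]],
])

```text
clock: 21.1
ee_pos: [511.0, -259.1, 155.5]
orientation: [-180.0, 0.0, 7.9]
wrist_force: [-0.1, -0.5, -3.4]
gripper_width: 9.2
```

```bash
python3 - <<'E'
from h import *
from rig import manip
s=manip.sense();p=s["ee_pos"];o=s["orientation"];off=(0,107.1)
print(s["clock"],p,o,s["wrist_force"],s["wrist_torque"],s["gripper_width"])
print(frame(0,0,-w[2],p-[w[0],w[1],0]))
b,R=rackpose(0,36,0,off);seq(p,o,[(b,R,4)])
E
```

```text
21.1 [ 510.95127006 -259.13685132  155.5322536 ] [-1.79986560e+02  2.68813772e-02  7.93484736e+00] [-0.08938774 -0.47771011 -3.39152313] [ 0.01484952  0.01768187 -0.01620831] 9.207282047608516
[[  0.28659925   0.5000373  155.5322536 ]]
4 x [-0.0001, 0.0001, 0.0031] [-0.0, 0.01, 0.01] -> [ 510.7 -259.7  143.1]
```

move_arm([
  [-1,[0,0.001,0.003],[0,0,0]],
  [-1,[0,0.0005,0.003],[0,0,0]],
  [-1,[0,0,0.003],[0,0,0]],
  [-1,[0,0,0.003],[0,0,0]],
  [-1,[0,0,0],[0,0,0]],
  [-1,[0,0,0],[0,0,0]],
])

```text
clock: 21.7
ee_pos: [510.4, -260.9, 142.4]
orientation: [-180.0, 0.1, 7.9]
wrist_force: [-0.1, -0.6, -2.6]
gripper_width: 8.8
```

move_arm([
  [-1,[0,0,0.004],[0,0,0]],
  [-1,[0,0,0.004],[0,0,0]],
  [-1,[0,0,0.004],[0,0,0]],
  [-1,[0,0,0.004],[0,0,0]],
  [-1,[0,0,0.003],[0,0,0]],
  [-1,[0,0,0.002],[0,0,0]],
  [-1,[0,0,0],[0,0,0]],
  [-1,[0,0,0],[0,0,0]],
])

```text
clock: 22.5
ee_pos: [510.4, -260.8, 121.6]
orientation: [-180.0, 0.1, 7.9]
wrist_force: [-0.4, -1.4, -3.2]
gripper_width: 9.2
```

move_arm([
  [-1,[0,0,0.001],[0,0,0]],
  [-1,[0,0,0.001],[0,0,0]],
  [-1,[0,0,0],[0,0,0]],
  [-1,[0,0,0],[0,0,0]],
])

```text
clock: 22.9
ee_pos: [510.5, -260.8, 119.7]
orientation: [-180.0, 0.1, 7.9]
wrist_force: [0.7, -1.2, -4.4]
gripper_width: 8.9
```

move_arm([
  [-1,[0,0,0.001],[0,0,0]],
  [-1,[0,0,0.001],[0,0,0]],
  [-1,[0,0,0],[0,0,0]],
  [-1,[0,0,0],[0,0,0]],
])

```text
clock: 23.3
ee_pos: [510.5, -260.9, 117.7]
orientation: [-180.0, 0.1, 7.9]
wrist_force: [0.0, -1.1, -2.6]
gripper_width: 9.0
```

move_arm([
  [-1,[0,0,0.001],[0,0,0]],
  [-1,[0,0,0.0005],[0,0,0]],
  [-1,[0,0,0],[0,0,0]],
  [-1,[0,0,0],[0,0,0]],
])

```text
clock: 23.7
ee_pos: [510.6, -261.0, 117.7]
orientation: [180.0, 0.1, 7.9]
wrist_force: [-2.7, -1.0, 8.3]
gripper_width: 9.1
```

Floor contact (Fz rose by about 11 N). I'll open only partway, because the thick board is close by, and go straight up.

move_arm([
  [-0.2,[0,0,0],[0,0,0]],
  [-0.2,[0,0,0],[0,0,0]],
  [-0.2,[0,0,0],[0,0,0]],
  [-0.2,[0,0,0],[0,0,0]],
  [-0.2,[0,0,-0.01],[0,0,0]],
  [-0.2,[0,0,-0.02],[0,0,0]],
  [-0.2,[0,0,-0.03],[0,0,0]],
  [-0.2,[0,0,-0.04],[0,0,0]],
  [-0.2,[0,0,-0.04],[0,0,0]],
  [-0.2,[0,0,-0.03],[0,0,0]],
  [-0.2,[0,0,-0.03],[0,0,0]],
  [-0.2,[0,-0.03,0],[0,0,0]],
  [-0.2,[0,-0.04,0],[0,0,0]],
  [-0.2,[0,-0.04,0],[0,0,0]],
  [-0.2,[0,-0.04,0],[0,0,0]],
  [-0.2,[0,-0.04,0],[0,0,0]],
  [-0.2,[0,-0.04,0],[0,0,0]],
  [-0.2,[0,-0.03,0],[0,0,0]],
  [-0.2,[0,0,0],[0,0,0]],
  [-0.2,[0,0,0],[0,0,0]],
])

```text
clock: 25.7
ee_pos: [474.9, -2.9, 316.8]
orientation: [180.0, 0.1, 8.0]
wrist_force: [0.1, -1.0, 0.6]
gripper_width: 34.6
```

```bash
python3 - <<'E'
from look import *
print("expected top-centre px: thick",proj("top",frame(*w[:3],[(0,70,150)])),"thin",proj("top",frame(*w[:3],[(0,0,150)])))
look("fin",B)
s=manip.sense();print(s["clock"],s["ee_pos"],s["wrist_force"])
E
```

```text
expected top-centre px: thick [[326.32440854 180.95867415]] thin [[350.68926557 177.38723225]]
25.8 [475.08810612  -4.56974431 316.45385535] [ 0.3219774  -0.04752335  0.64868614]
```

The viewer limit is reached, so I'll check numerically by segmenting the white top edges in the top view.

```bash
python3 - <<'E'
from h import *
from rig import manip
im=manip.capture("top")["frame"]; hsv=cv2.cvtColor(im,cv2.COLOR_RGB2HSV)
for nm,y,L,z in(("thick",70,110,150),("thin",0,110,150),("small",-70,75,110)):
    # profiles across the board at several x: brightest bluish-white column vs expected
    e=proj("top",frame(*w[:3],[(x,y,z) for x in(-80,-40,40,80) if abs(x)<L]))
    r=[]
    for u in e:
        row=im[int(round(u[1])),:,2].astype(float)-.0;lo=int(u[0])-8;seg=row[lo:lo+17];m=seg>seg.max()-30
        r.append((round(float(np.average(np.arange(lo,lo+17)[m])-u[0]),1),int(seg.max())))
    ends=proj("top",frame(*w[:3],[(L,y,z),(-L,y,z)]))
    d=(ends[1]-ends[0]);n=np.linalg.norm(d);d/=n;k=np.arange(-12,n+12)
    pr=np.array([im[int(round(ends[0][1]+d[1]*i)),int(round(ends[0][0]+d[0]*i)),2] for i in k]);b=k[pr>150]
    print(nm,"across (px off,peak)",r,"along: extent",b.min() if len(b) else None,b.max() if len(b) else None,"expected 0 ..",n.round(1))
E
```

```text
thick across (px off,peak) [(0.9, 161), (1.1, 163), (0.3, 161), (0.4, 161)] along: extent 1.0 76.0 expected 0 .. 77.4
thin across (px off,peak) [(0.5, 157), (0.7, 157), (0.5, 155), (1.6, 155)] along: extent 2.0 74.0 expected 0 .. 77.4
small across (px off,peak) [(1.1, 156), (2.1, 154)] along: extent 2.0 48.0 expected 0 .. 51.0
```

Both boards stand upright within about 1 px, and are centred along their channels. Handing in.

```bash
python3 -c "
from rig import manip
print(manip.hand_in())"
```

```text
the job is handed in; nothing more can be done
None
```

Both boards are in the steel rack and the job was handed in at about 26 s on the robot's clock. The thick board went first into the wide channel, then the thin one into the empty narrow channel. Each was set into the flared mouth leaning (17° for the thick, 14° for the thin), straightened, lowered until the wrist felt the floor, and released.

- **Upright and centred:** in the last top view, both top edges run along their channels. They sit about 0.3–1.6 px to one side of the model, and so does the small board I left alone (1.1–2.1 px). The thick board's length matches the model within about 1.5 px (4–5 mm). The thin board's is within 2–3.5 px and slightly one-sided, so both are about centred.
- **Forces:** readings at the end of each move stayed under about 10 N, including the floor contacts. During thick-board insertion a side force of about 3 N showed contact with one cheek, so I shifted it about 1 mm.
- **Not checked by eye:** the 12-picture limit was reached before the final view, so the last check is numerical only. I did not re-inspect the other kitchenware at the end, but no contact with it showed in the forces or earlier pictures.

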